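# Hang the dipper in the rice bin

### The arm

A 6-joint arm with a two-finger parallel gripper is mounted at the origin on the work surface. World frame = base frame: x ahead of the robot, y to its left, z up, the work surface at z = 0. Lengths are in m, angles in rad, forces in N, time in s.
With the tool pointing down it reaches from about 0.4 to 0.825 m from the base axis. Payload 7 kg.
Tool frame: the origin (TCP) lies at the very end of the fingers, on their centre line; the grasp point (between the pads) lies 19 mm behind it; z points along the fingers, y is the line along which they close (so a half turn about z gives the same grasp; the last joint's range is limited). The gripper opens to 88 mm and grips with 3 to 60 N. Pads are 19 mm wide; open, the fingers measure 130 mm over their backs; the gripper's body (78 mm by 193 mm) begins 47 mm behind the grasp point.
Start: joints at [1.45, 0.359, 0.012, 0, -1.224, -0.288], TCP at [0.268, 0.619, 0.227] pointing down, gripper open.
Joint ranges: [-3.07, 3.07], [-1.43, 2.12], [-1.02, 1.25], [-3.03, 1.67], [-3.05, -0], [-3.03, 3.03]. Speed limits (rad/s): [2.39, 2.39, 3.01, 3.14, 3.14, 3.14].

### API

Orientations are given as [roll, pitch, yaw] about the fixed x, y, z axes, in that order (R = Rz(yaw) Ry(pitch) Rx(roll)).
In Python, from station import env gives the robot as it stands.
- The arm moves only by the tool send_rows, never from a script. Its argument "increments" is text: rows parted by semicolons, each of 7 numbers parted by spaces: the shift along the tool's x, y, z scaled (see below), then the turn, a rotation vector about the tool's x, y, z scaled (see below), then the closure in counts, from 0 (fully open) to 255 (shut). A call has 1 to 12 rows; each row shifts and turns the commanded pose from where the row before left it, along the tool's axes as they then stand; what a row does not reach is not made up. The controller multiplies each number of a shift by 1 m and each number of a turn by pi/4 rad. A row lasts 1/10 s, in which the tool goes at most 50 mm and 8.59 degrees, less where a joint would pass 70% of its speed; a pose out of reach is approached as far as the arm can. A call with a number of a shift or a turn outside -1 to 1 is refused whole. A call with a gripper value outside its range is refused whole. The fingers move at their own pace and stop on an object; "squeeze" is the grip in N (left out, the last holds). Time passes only in rows, so rows that do not move let the fingers close. It gives the time, the measured TCP pose, the force, the opening and the grip force at its end, in the units of the state.
- env.get_obs(): the state, without advancing time (a new reading comes with each control period).
- env.get_image(name): name is "side" or "top" or "wrist"; returns (picture, depth): 384x512x3 uint8, red, green, blue; 384x512 float32, m along the optical axis (not along the pixel's ray), 0 where there is no reading.
- env.camera_params(name): a dict with "fovy" (degrees; the focal length in pixels is half the picture's height over the tangent of half this angle, whatever the lens; pixels are square), "cx", "cy" (the principal point, pixels), "rvec" (rotation vector, rad) and "tvec" (3), from world to camera coordinates, as OpenCV has them; the wrist camera has in their place "tool_from_camera" (4x4, takes a point from camera to tool coordinates, whose origin is the TCP and whose axes are the flange's). Camera axes: x right, y down, z forward; pixel columns grow to the right and rows downward; lengths in m; the calibration is good to about 2 mm. The wrist camera is an equidistant fisheye: a pixel r from the principal point sees the ray r / f radians off the axis. A picture is of the moment at which its call begins: read the wrist's pose just before it. camera_params takes no time and is no camera call.
- env.job_done(): hands the job in; it is judged then, once.
Trained networks look in the newest picture that a camera, given by its name, has taken for a name from the list of things; names that differ only in an ending like _2 or _b are one class to them, and where a whole thing is asked for, a point or a joint stands for the part that bears it (a point fixed in the world has none). Each returns a list of dicts, best first, with "p" (0 to 1); they miss things now and then, are a little off and sometimes report something else, mostly with a low value. They report only what shows in the picture. A call takes as long as a camera call. They do not tell look-alikes from the thing itself.
- env.search_frame(target, camera): "location" ([x, y, z] in m, in the coordinates of the camera as it stood for that picture, good to about 4 mm: the middle of the surface that is visible of it).
- env.outline_of(target, camera): "region" (384x512 bool, what is visible of it).
- env.pinpoint(target, camera): "location" ([x, y, z] in m, in the coordinates of the camera as it stood for that picture, good to about 4 mm: a listed point, or the origin of a listed thing).
The state is a dict: "time": time; "joint_positions": joint angles; "qvel": joint speeds; "joint_torque": joint torques, N m; "tool_pos": TCP position; "tool_rot": TCP orientation; "force": force on the tool from outside, world axes, zero at the start; "wrist_torque": the same for the moment, N m; "gripper_width": finger opening in m; "gripper_force": force on a finger pad.
Only numpy, scipy, OpenCV 4.12 (cv2) and the standard library are available. Lean on these libraries where they do the work, as an engineer would, in place of code of your own. Each camera call takes 0.05 s, during which the arm holds its last target. There are 200 camera calls.

### The job

Slide the lid of the wooden rice bin fully open, then take the dipper from the orange trivet and hang it by its own hook over the front rim of the bin's mouth (the long side facing the robot), cup inside and hook tongue outside, so that it hangs upright by itself. Leave the lid open and do not shift the other things on the board.

Things in the scene. Friction and masses are not known exactly. Their poses are not given: they have to be found in the camera images.
- bin: Fixed plywood rice bin, 170 mm (its x) by 320 mm (its y) by 110 mm tall, walls 8 mm thick, floor inside about 8 mm high; origin under its centre, z up. Its front is the long wall on its -x side, roughly facing the robot. Its +y half is the open mouth (covered by the lid at first), its -y half is closed by a fixed deck whose two lid rails, along the front and back, rise to 18 mm above the rim. It may stand left or right of the trivet.
- bin_rim (a point): Point on top of the front wall of the mouth (110 mm above the work surface), at mid thickness of the 8 mm wall, half-way along the part that is free when the lid is open; axes as the bin's. The rim is free for 63 mm to either side along y when the lid is fully open.
- lid (a joint): How far the bin's wooden lid has slid open along the bin's -y direction, m: 0 = mouth covered, 0.13 = fully open (stop). It starts shut or a little ajar, slides against about 1.5 N of friction and stays where it is left.
- lid_bar (a point): Centre of the upright wooden grip bar on the lid: 70 mm long along the bin's x, 16 mm thick along the bin's y, 34 mm tall, its top 44 mm above the bin's rim. The lid itself is 150 mm (x) by 186 mm (y), 8 mm thick, its upper side 10 mm above the rim; the bar is in its middle. Axes as the bin's.
- dipper_grip (a point): Point in the middle of the square upright wooden grip (18 x 18 mm) of the steel dipper, 128 mm above the underside of its cup; the grip runs from 90 to 155 mm above the underside. Axes of the dipper: z up, x from the grip towards the cup (the hook points to -x). The cup, 72 mm wide, 52 mm tall, flat underneath, has its axis 36 mm to +x of the grip's axis. The dipper stands upright on the trivet, 155 mm tall, about 0.17 kg.
- dipper_hook (a point): Point in the middle of the underside of the dipper's hook bridge, which rests on the rim when hung: 15 mm to -x of the grip's axis, 48 mm below dipper_grip, 80 mm above the underside of the cup; axes as the dipper's. The downward-open slot between the 8 mm thick stem (at +x) and the hook tongue (at -x) is 22 mm wide; the tongue reaches 22 mm below the bridge; the hook is 16 mm wide (y).
- trivet: Round orange silicone trivet, fixed, 140 mm wide, 6 mm thick, origin under its centre. The dipper stands on it.
- jar: Bystander, to be left alone: glass screw-top jar, 84 mm wide, 125 mm tall, standing behind the work area.
- mug: Bystander, to be left alone: white mug, 80 mm wide, 85 mm tall.
- canister: Bystander, to be left alone: tea canister, 74 mm wide, 110 mm tall, standing behind the work area.
- bowl: Bystander, to be left alone: ceramic bowl, 120 mm wide, 55 mm tall.
- spatula: Bystander, to be left alone: wooden spatula lying flat, 200 mm long.
Mind the look-alikes: they are no part of the job. Leave any pink, red or yellow look-alike of the part that bears dipper_grip alone.

How it is judged:
On the way:
1. the lid is slid fully open (before the dipper is hung) (value of joint lid above 0.115 m and not (distance between dipper_hook and bin_rim below 0.05 m)), for 0.2 s.
At the end, for the whole second after the job is handed in: Lid open (joint above 0.11 m). Dipper at rest (under 20 mm/s), its weight on the bin, hook bridge over the front wall of the mouth (within 13 mm across, 60 mm along, 6 mm below to 10 mm above bin_rim), grip on the inner side, leaning under 0.3 rad (value of joint lid above 0.11 m and x of dipper_hook in the frame of bin_rim between -0.013 and 0.013 m and y of dipper_hook in the frame of bin_rim between -0.06 and 0.06 m and z of dipper_hook in the frame of bin_rim between -0.006 and 0.01 m and x of dipper_grip in the frame of bin_rim above 0 m and angle between dipper_grip's own z axis and vertical below 0.3 rad and linear speed of dipper below 0.02 m/s and contact force between dipper and bin above 0.3 N); the robot touches nothing.
It fails at once if a bystander is shifted by more than 30 mm (distance of any of jar, mug, canister, bowl, spatula from where it was at the start of the episode above 0.03 m).
It also fails if it takes over 54 s, if anything falls off the work surface, if the arm or the gripper's body presses on something with over 40 N, if the wrist force passes 120 N, or if a joint passes its speed limit or range.

## Working session

There is one attempt and no reset: what is moved stays moved. The work goes in short steps, Python scripts to look and compute and a tool call to move; the robot and the scene stay as the last step left them, time stands still between calls to the robot, and variables do not carry over. Pictures are saved under pics/ and viewed, at most 10 in all, crops included, and the job is handed in when it is done.

Besides the shell and the picture viewer there is one more tool, called after "Call:" as name(argument=value, ...) on one line, values as JSON. send_rows: Moves the arm, as the interface text tells. Its arguments: {"type":"object","properties":{"increments":{"type":"string"},"squeeze":{"type":"number"}},"required":["increments"]}

```bash
mkdir -p pics
cat > h.py <<'E'
import numpy as np, cv2
from scipy.spatial.transform import Rotation as R
from station import env
def tf(cam):
    p=env.camera_params(cam)
    if cam=="wrist":
        o=env.get_obs(); T=np.eye(4); T[:3,:3]=R.from_euler('xyz',o["tool_rot"]).as_matrix(); T[:3,3]=o["tool_pos"]
        return T@np.array(p["tool_from_camera"])
    T=np.eye(4); T[:3,:3]=cv2.Rodrigues(np.array(p["rvec"],float))[0]; T[:3,3]=np.ravel(p["tvec"]); return np.linalg.inv(T)
def snap(cam,name):
    T=tf(cam); im,d=env.get_image(cam); cv2.imwrite(f"pics/{name}.png",im[:,:,::-1]); return T,im,d
def w(T,l): return (T@np.r_[l,1])[:3]
def cloud(cam,T,d):
    p=env.camera_params(cam); f=d.shape[0]/2/np.tan(np.radians(p["fovy"])/2)
    v,u=np.mgrid[:d.shape[0],:d.shape[1]]; x=(u-p["cx"])/f; y=(v-p["cy"])/f
    if cam=="wrist":
        r=np.hypot(x,y)+1e-9; k=np.tan(np.minimum(r,1.5))/r; x,y=x*k,y*k
    return np.stack([x*d,y*d,d],-1)@T[:3,:3].T+T[:3,3]
def find(cam,T,names,fn="pinpoint"):
    for n in names:
        for r in getattr(env,fn)(n,cam)[:3]: print(cam,n,round(float(r["p"]),2),w(T,r["location"]).round(3))
E
cat > a.py <<'E'
from h import *
ims=[]
for c in ("top","side"):
    T,im,d=snap(c,c+"0"); ims.append(im)
    find(c,T,["bin","bin_rim","lid_bar","dipper_grip","dipper_hook","trivet"]+(["jar","mug","canister","bowl","spatula"] if c=="top" else []))
    np.savez(c+".npz",P=cloud(c,T,d),im=im)
cv2.imwrite("pics/both0.png",cv2.resize(np.vstack(ims),(448,600) if 0 else (400,600))[:,:,::-1])
o=env.get_obs(); print(o["time"],o["tool_pos"],o["tool_rot"])
E
python3 a.py
```

```text
top bin 0.74 [ 0.554 -0.188 -0.001]
top bin_rim 0.67 [ 0.466 -0.114  0.111]
top bin_rim 0.51 [ 0.779 -0.159  0.002]
top lid_bar 0.83 [ 0.55  -0.135  0.137]
top dipper_grip 0.76 [ 0.844 -0.008  0.129]
top dipper_grip 0.67 [0.535 0.198 0.136]
top dipper_grip 0.61 [0.209 0.317 0.131]
top dipper_hook 0.85 [0.518 0.201 0.086]
top dipper_hook 0.82 [0.834 0.006 0.08 ]
top dipper_hook 0.76 [0.188 0.31  0.078]
top trivet 0.77 [0.556 0.172 0.002]
top trivet 0.59 [0.519 0.202 0.087]
top trivet 0.37 [ 0.777  0.117 -0.001]
top jar 0.75 [0.78  0.119 0.002]
top mug 0.83 [0.354 0.269 0.002]
top mug 0.32 [0.522 0.201 0.087]
top canister 0.7 [ 0.776 -0.16   0.003]
top bowl 0.85 [ 0.33  -0.252 -0.006]
top bowl 0.73 [0.533 0.198 0.135]
top bowl 0.15 [ 0.553 -0.134  0.138]
top spatula 0.74 [ 0.371  0.008 -0.004]
side bin 0.85 [ 0.563 -0.189 -0.004]
side bin 0.61 [ 0.562  0.169 -0.003]
side bin_rim 0.64 [ 0.464 -0.113  0.108]
side bin_rim 0.33 [0.354 0.266 0.002]
side lid_bar 0.83 [ 0.552 -0.134  0.138]
side lid_bar 0.49 [ 0.774  0.117 -0.001]
side dipper_grip 0.95 [0.532 0.199 0.129]
side dipper_grip 0.85 [ 0.843 -0.014  0.122]
side dipper_grip 0.7 [0.538 0.357 0.131]
side dipper_hook 0.83 [0.187 0.313 0.076]
side dipper_hook 0.77 [0.53  0.364 0.079]
side dipper_hook 0.66 [0.519 0.203 0.086]
side trivet 0.69 [ 0.562  0.17  -0.003]
0.95 [0.26831952 0.61936302 0.22655816] [-3.14159023e+00 -4.76463533e-06 -4.08769999e-01]
```

View pics/top0.png

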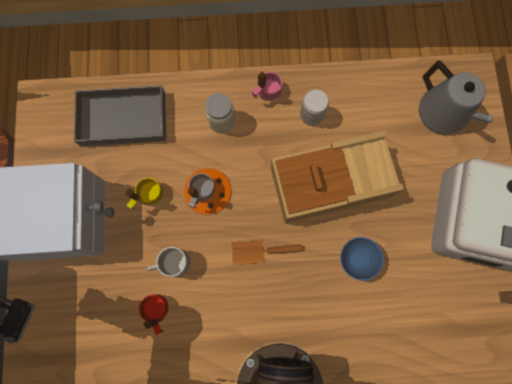

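View pics/side0.png

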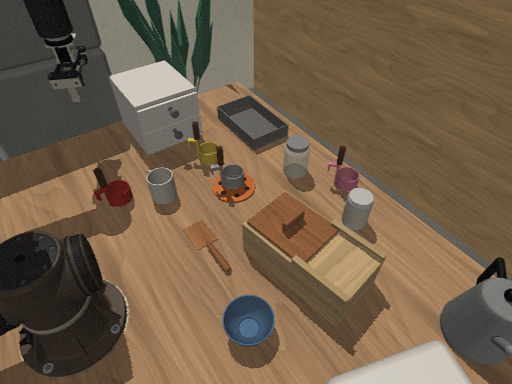

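```bash
cat > b.py <<'E'
from h import *
for c in ("top","side"):
    z=np.load(c+".npz"); P=z["P"].reshape(-1,3); im=z["im"].reshape(-1,3)
    near=np.hypot(P[:,0]-.56,P[:,1]+.19)<.24
    m=near&(P[:,2]>.1)&(P[:,2]<.16)&(P[:,0]<.71)&(P[:,0]>.41)
    print(c,"binrect",cv2.minAreaRect((P[m][:,:2]*1000).astype(np.float32)))
    b=near&(P[:,2]>.143)&(P[:,2]<.16); print("bar",b.sum(),cv2.minAreaRect((P[b][:,:2]*1000).astype(np.float32)),np.percentile(P[b][:,2],[5,50,95]))
    d=np.hypot(P[:,0]-.55,P[:,1]-.18)<.085
    s=d&(P[:,2]>.04)&(P[:,2]<.064); s2=P[s][:,:2]*1000
    print("cup",s.sum(),cv2.minEnclosingCircle(s2.astype(np.float32)))
    g=d&(P[:,2]>.11)&(P[:,2]<.17); print("grip",g.sum(),cv2.minAreaRect((P[g][:,:2]*1000).astype(np.float32)),P[g].max(0),np.median(P[g],0))
    h=d&(P[:,2]>.07)&(P[:,2]<.095); print("hook",h.sum(),P[h].mean(0).round(3),cv2.minAreaRect((P[h][:,:2]*1000).astype(np.float32)))
E
python3 b.py
```

```text
top binrect ((559.33984375, -191.2696990966797), (171.67723083496094, 322.1279296875), 9.800535202026367)
bar 173 ((548.2461547851562, -131.38453674316406), (69.90237426757812, 17.287525177001953), 9.77238655090332) [0.14650179 0.15351413 0.15698436]
cup 130 ((562.3221435546875, 185.5863800048828), 38.019775390625)
grip 83 ((530.6585083007812, 197.17372131347656), (18.35760498046875, 18.236793518066406), 68.1986312866211) [0.54058696 0.20763621 0.16615316] [0.52725345 0.19504558 0.15762368]
hook 63 [0.512 0.203 0.089] ((517.1533813476562, 202.24667358398438), (16.378862380981445, 34.85927200317383), 69.48565673828125)
side binrect ((560.4051513671875, -192.44981384277344), (173.6500244140625, 321.7288513183594), 9.52042293548584)
bar 177 ((549.634033203125, -134.58567810058594), (71.01949310302734, 15.869172096252441), 8.99643325805664) [0.14483754 0.15286054 0.1551383 ]
cup 214 ((551.2686157226562, 188.8949432373047), 51.09708023071289)
grip 101 ((531.6077880859375, 193.98663330078125), (20.491619110107422, 17.512310028076172), 73.95513916015625) [0.54016557 0.20411959 0.16198358] [0.52971058 0.18837013 0.14075487]
hook 65 [0.516 0.198 0.087] ((518.3737182617188, 200.43907165527344), (18.036378860473633, 33.83900833129883), 72.22515106201172)
```

Call:
send_rows(increments="0 0 0 0 0 -0.184 0;0 0 0 0 0 -0.184 0;0 0 0 0 0 -0.184 0;0 0 0 0 0 -0.184 0;0.009 0.046 0 0 0 0 0;0.009 0.046 0 0 0 0 0;0.009 0.046 0 0 0 0 0;0.009 0.046 0 0 0 0 0;0.009 0.046 0 0 0 0 0;0.009 0.046 0 0 0 0 0;0.009 0.046 0 0 0 0 0;0.009 0.046 0 0 0 0 0", squeeze=20)

```text
time: 2.15
tool_pos: [0.4016, 0.267, 0.227]
tool_rot: [-3.141, -0.001, 0.17]
force: [1.1, -0.5, 0.1]
gripper_width: 0.0877
gripper_force: 0.0
```

Call:
send_rows(increments="0.009 0.046 0 0 0 0 0;0.009 0.046 0 0 0 0 0;0.009 0.046 0 0 0 0 0;0.009 0.046 0 0 0 0 0;0.009 0.046 0 0 0 0 0;0.009 0.046 0 0 0 0 0;0.009 0.046 0 0 0 0 0;0.009 0.046 0 0 0 0 0;0.006 0.04 0 0 0 0 0;0 0 0 0 0 0 0")

```text
time: 3.15
tool_pos: [0.5477, -0.1242, 0.226]
tool_rot: [3.141, 0.001, 0.165]
force: [0.0, 0.2, -0.3]
gripper_width: 0.0876
gripper_force: 0.0
```

Call:
send_rows(increments="0 0.008 0.03 0 0 0 0;0 0 0.03 0 0 0 0;0 0 0.03 0 0 0 0;0 0 0.008 0 0 0 0;0 0 0 0 0 0 0;0 0 0 0 0 0 220;0 0 0 0 0 0 220;0 0 0 0 0 0 220;0 0 0 0 0 0 220;0 0 0 0 0 0 220;0 0 0 0 0 0 220", squeeze=15)

```text
time: 4.25
tool_pos: [0.5483, -0.1282, 0.1288]
tool_rot: [3.142, -0.0, 0.169]
force: [-0.3, -0.3, -0.5]
gripper_width: 0.0452
gripper_force: 0.0
```

Call:
send_rows(increments="0 0 0 0 0 0 255;0 0 0 0 0 0 255;0 0 0 0 0 0 255;0 0 0 0 0 0 255;0 0 0 0 0 0 255;0 0 0 0 0 0 255;0 0 0 0 0 0 255")

```text
time: 4.95
tool_pos: [0.5483, -0.1288, 0.1285]
tool_rot: [3.141, 0.0, 0.169]
force: [1.3, -5.0, -1.8]
gripper_width: 0.016
gripper_force: 15.0
```

Call:
send_rows(increments="0 0.015 0 0 0 0 255;0 0.02 0 0 0 0 255;0 0.02 0 0 0 0 255;0 0.02 0 0 0 0 255;0 0.02 0 0 0 0 255;0 0.015 0 0 0 0 255;0 0.01 0 0 0 0 255;0 0 0 0 0 0 255")

```text
time: 5.75
tool_pos: [0.569, -0.2479, 0.1285]
tool_rot: [3.141, -0.001, 0.168]
force: [2.8, -0.7, -0.1]
gripper_width: 0.0159
gripper_force: 15.0
```

Call:
send_rows(increments="0 0.005 0 0 0 0 255;0 0.005 0 0 0 0 255;0 0.004 0 0 0 0 255;0 0 0 0 0 0 255;0 0 0 0 0 0 255")

```text
time: 6.25
tool_pos: [0.5706, -0.2571, 0.1285]
tool_rot: [-3.138, -0.0, 0.17]
force: [-0.6, 16.6, 4.6]
gripper_width: 0.0161
gripper_force: 15.0
```

Call:
send_rows(increments="0 -0.002 0 0 0 0 0;0 0 0 0 0 0 0;0 0 0 0 0 0 0;0 0 0 0 0 0 0;0 0 -0.04 0 0 0 0;0 0 -0.05 0 0 0 0;0 0 -0.03 0 0 0 0;0.004 -0.045 0 0 0 0 0;0.004 -0.045 0 0 0 0 0;0.004 -0.045 0 0 0 0 0;0.004 -0.045 0 0 0 0 0;0.004 -0.045 0 0 0 0 0")

```text
time: 7.45
tool_pos: [0.5518, -0.032, 0.2487]
tool_rot: [3.141, -0.0, 0.168]
force: [0.7, 0.0, -0.2]
gripper_width: 0.0876
gripper_force: 0.0
```

Call:
send_rows(increments="0.004 -0.045 0 0 0 0 0;0.004 -0.045 0 0 0 0 0;0.004 -0.045 0 0 0 0 0;0.004 -0.045 0 0 0 0 0;0.004 -0.04 0 0 0 0 0;0 0 0 0 0 0.166 0;0 0 0 0 0 0.166 0;0 0 0 0 0 0.166 0;0 0 0 0 0 0.166 0;0 0 0 0 0 0 0")

```text
time: 8.45
tool_pos: [0.535, 0.1867, 0.2485]
tool_rot: [3.141, 0.0, -0.355]
force: [0.3, 0.2, -1.1]
gripper_width: 0.0877
gripper_force: 0.0
```

```bash
sed -i 's/"top","side"/"top","side","wrist"/' a.py b.py; sed -i 's/c+"0"/c+"1"/; s/^cv2.*$//' a.py; python3 a.py | egrep "grip|hook|rim|lid|\[.*\]$" | egrep -v "jar|mug|can|bowl|spat"; python3 b.py
```

```text
top bin 0.83 [ 0.553 -0.19  -0.002]
top lid_bar 0.83 [ 0.576 -0.258  0.14 ]
top dipper_grip 0.87 [0.532 0.362 0.125]
top dipper_grip 0.86 [0.534 0.198 0.135]
top dipper_grip 0.67 [ 0.843 -0.01   0.129]
top dipper_hook 0.9 [0.833 0.005 0.075]
top dipper_hook 0.87 [0.519 0.199 0.089]
top dipper_hook 0.74 [0.524 0.372 0.079]
top trivet 0.92 [ 0.556  0.172 -0.   ]
side bin 0.75 [ 0.563 -0.193  0.002]
side bin 0.31 [ 0.378  0.01  -0.   ]
side bin_rim 0.62 [ 0.465 -0.113  0.107]
side lid_bar 0.84 [ 0.577 -0.267  0.135]
side dipper_grip 0.85 [0.201 0.318 0.127]
side dipper_grip 0.82 [ 0.843 -0.008  0.125]
side dipper_grip 0.75 [0.538 0.357 0.13 ]
side dipper_hook 0.9 [0.192 0.312 0.074]
side dipper_hook 0.87 [0.527 0.364 0.08 ]
side dipper_hook 0.83 [0.835 0.004 0.075]
side trivet 0.91 [ 0.565  0.169 -0.002]
wrist bin 0.89 [ 0.557 -0.191 -0.002]
wrist bin_rim 0.7 [ 0.462 -0.117  0.114]
wrist dipper_grip 0.98 [0.527 0.197 0.134]
wrist dipper_grip 0.7 [0.534 0.361 0.13 ]
9.75 [0.5349275  0.18707033 0.2485445 ] [ 3.14152660e+00  3.34211135e-05 -3.52256540e-01]
top binrect ((559.2986450195312, 
[... 1623 characters left out ...]
                                                   ~~~~~~~~~~~~~^^^^^^^^^^^^^^^^^^^^^
    return _quantile_unchecked(
        a, q, axis, out, overwrite_input, method, keepdims, weights)
    return _ureduce(a,
                    func=_quantile_ureduce_func,
    ...<5 lines>...
                    overwrite_input=overwrite_input,
                    method=method)
    r = func(a, **kwargs)
    result = _quantile(arr,
                       quantiles=q,
    ...<2 lines>...
                       out=out,
                       weights=wgt)
    slices_having_nans = np.isnan(arr[-1, ...])
                                  ~~~^^^^^^^^^
IndexError: index -1 is out of bounds for axis 0 with size 0
```

View pics/wrist1.png

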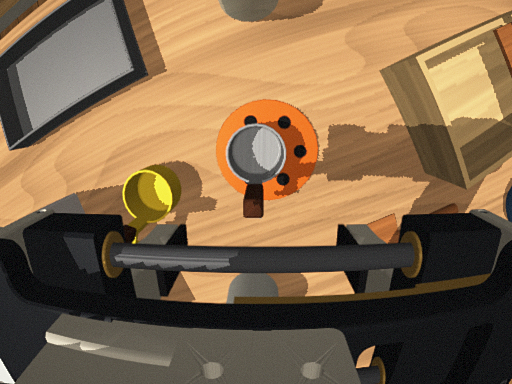

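View pics/side1.png

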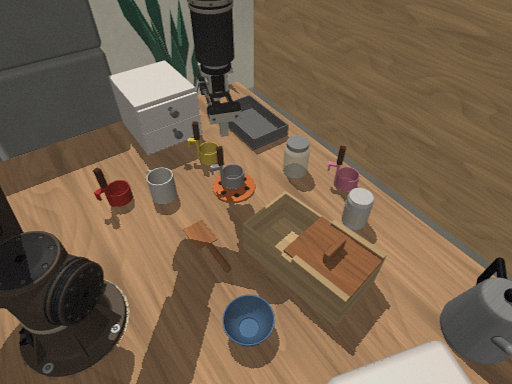

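Call:
send_rows(increments="-0.008 -0.008 0 0 0 0 0;0 0 0.03 0 0 0 0;0 0 0.03 0 0 0 0;0 0 0.03 0 0 0 0;0 0 0.03 0 0 0 0;0 0 0.011 0 0 0 0;0 0 0 0 0 0 255;0 0 0 0 0 0 255;0 0 0 0 0 0 255;0 0 0 0 0 0 255;0 0 0 0 0 0 255;0 0 0 0 0 0 255", squeeze=25)

```text
time: 10.95
tool_pos: [0.5304, 0.1975, 0.1181]
tool_rot: [-3.141, -0.0, -0.352]
force: [-0.1, 0.8, -0.0]
gripper_width: 0.0455
gripper_force: 0.0
```

Call:
send_rows(increments="0 0 0 0 0 0 255;0 0 0 0 0 0 255;0 0 0 0 0 0 255;0 0 0 0 0 0 255;0 0 0 0 0 0 255;0 0 0 0 0 0 255;0 0 0 0 0 0 255;0 0 0 0 0 0 255")

```text
time: 11.75
tool_pos: [0.5302, 0.1973, 0.1175]
tool_rot: [3.141, 0.0, -0.352]
force: [0.6, -1.0, 0.5]
gripper_width: 0.018
gripper_force: 25.0
```

Call:
send_rows(increments="0 0 -0.03 0 0 0 255;0 0 -0.04 0 0 0 255;0 0 -0.04 0 0 0 255;0 0 -0.04 0 0 0 255;0 0 -0.01 0 0 0 255;0 0 0 0 0 -0.1 255;0 0 0 0 0 -0.12 255;0 0 0 0 0 -0.12 255;0 0 0 0 0 -0.12 255;0 0 0 0 0 -0.12 255;0 0 0 0 0 -0.086 255;0 0 0 0 0 0 255")

```text
time: 12.95
tool_pos: [0.5297, 0.1972, 0.2765]
tool_rot: [3.141, 0.002, 0.172]
force: [0.9, 0.5, -1.7]
gripper_width: 0.0177
gripper_force: 25.0
```

Call:
send_rows(increments="-0.008 0.02 0 0 0 0 255;-0.012 0.035 0 0 0 0 255;-0.012 0.035 0 0 0 0 255;-0.012 0.035 0 0 0 0 255;-0.012 0.035 0 0 0 0 255;-0.012 0.035 0 0 0 0 255;-0.012 0.035 0 0 0 0 255;-0.012 0.035 0 0 0 0 255;-0.009 0.02 0 0 0 0 255;-0.004 0.015 0 0 0 0 255;0 0 0 0 0 0 255;0 0 0 0 0 0 255")

```text
time: 14.15
tool_pos: [0.4772, -0.1165, 0.2773]
tool_rot: [-3.141, 0.0, 0.168]
force: [0.4, 0.3, -2.9]
gripper_width: 0.018
gripper_force: 25.0
```

```bash
cat > c.py <<'E'
from h import *
import sys
o=env.get_obs(); print(o["time"],o["tool_pos"],o["tool_rot"],o["gripper_width"])
for c in ("wrist","side","top"):
    T,im,d=snap(c,c+sys.argv[1]); find(c,T,["bin_rim","dipper_grip","dipper_hook"])
    P=cloud(c,T,d).reshape(-1,3); m=(P[:,2]>.1)&(P[:,2]<.116)&(np.abs(P[:,0]-.48)<.08)&(np.abs(P[:,1]+.12)<.06)
    # front wall top: bin-yaw coordinates
    e=np.array([np.cos(.171),np.sin(.171)]); x=P[m][:,:2]@e - np.array([.4654,-.1209])@e
    x=x[np.abs(x)<.02]; print(c,"rim x_b",len(x),np.percentile(x,[5,50,95]).round(4) if len(x) else "")
E
python3 c.py 2
```

```text
14.15 [ 0.47721057 -0.1164911   0.27728014] [-3.14132649e+00  3.55567721e-04  1.68296331e-01] 0.017985000957445194
wrist dipper_grip 0.59 [ 0.476 -0.118  0.294]
wrist rim x_b 311 [-0.0058 -0.0013  0.0023]
side bin_rim 0.64 [ 0.464 -0.114  0.107]
side dipper_grip 0.81 [ 0.84  -0.011  0.125]
side dipper_grip 0.77 [0.537 0.357 0.129]
side dipper_grip 0.6 [0.201 0.319 0.128]
side dipper_hook 0.87 [ 0.465 -0.117  0.244]
side dipper_hook 0.75 [0.527 0.369 0.083]
side dipper_hook 0.74 [0.838 0.002 0.076]
side rim x_b 202 [-0.0045 -0.0019  0.0039]
top bin_rim 0.72 [ 0.463 -0.113  0.111]
top dipper_grip 0.9 [ 0.845 -0.006  0.128]
top dipper_grip 0.76 [0.534 0.361 0.128]
top dipper_grip 0.6 [0.208 0.318 0.131]
top dipper_hook 0.83 [0.834 0.007 0.079]
top dipper_hook 0.8 [0.525 0.37  0.084]
top dipper_hook 0.6 [ 0.775  0.119 -0.001]
top rim x_b 131 [-0.0048 -0.0016  0.0028]
```

View pics/wrist2.png

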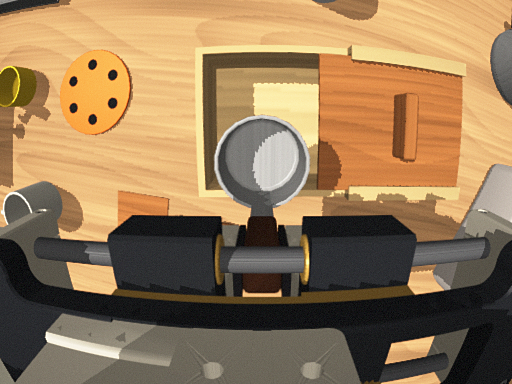

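View pics/side2.png

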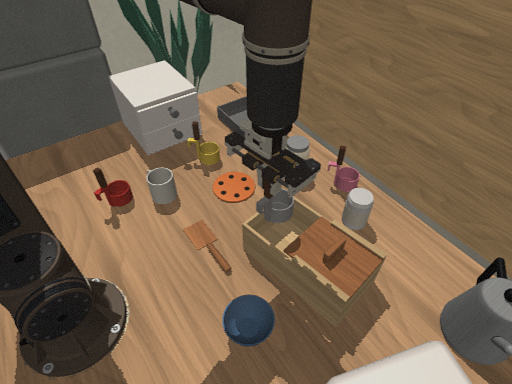

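Call:
send_rows(increments="0 0 0.02 0 0 0 255;0 0 0.025 0 0 0 255;0 0 0.025 0 0 0 255;0 0 0.025 0 0 0 255;0 0 0.02 0 0 0 255;0 0 0.01 0 0 0 255;0 0 0.005 0 0 0 255;0 0 0.003 0 0 0 255;0 0 0.002 0 0 0 255;0 0 0 0 0 0 255")

```text
time: 15.75
tool_pos: [0.4781, -0.1161, 0.143]
tool_rot: [3.142, -0.001, 0.171]
force: [0.1, -0.1, -2.3]
gripper_width: 0.0179
gripper_force: 25.0
```

Call:
send_rows(increments="-0.002 0 0.001 0 0 0 255;-0.002 0 0.001 0 0 0 255;0 0 0 0 0 0 255;0 0 0 0 0 0 255")

```text
time: 16.15
tool_pos: [0.4749, -0.1167, 0.1415]
tool_rot: [3.141, -0.003, 0.171]
force: [1.4, 1.9, 3.1]
gripper_width: 0.0179
gripper_force: 25.0
```

Call:
send_rows(increments="0 0 0 0 0 0 190;0 0 0 0 0 0 185;0 0 0 0 0 0 150;0 0 0 0 0 0 100;0 0 0 0 0 0 50;0 0 0 0 0 0 0;0 0 0 0 0 0 0;0 0 0 0 0 0 0;0 0 0 0 0 0 0")

```text
time: 17.05
tool_pos: [0.4738, -0.1168, 0.1406]
tool_rot: [3.142, -0.0, 0.171]
force: [0.4, 0.1, 0.0]
gripper_width: 0.0745
gripper_force: 0.0
```

Call:
send_rows(increments="0 0 -0.01 0 0 0 0;0 0 -0.03 0 0 0 0;0 0 -0.04 0 0 0 0;0 0 -0.04 0 0 0 0;0 0 -0.02 0 0 0 0;0 -0.04 0 0 0 0 0;0 -0.04 0 0 0 0 0;0 -0.04 0 0 0 0 0;0 0 0 0 0 0 0")

```text
time: 17.95
tool_pos: [0.4529, 0.0046, 0.2817]
tool_rot: [-3.141, -0.002, 0.175]
force: [0.6, -0.4, 0.6]
gripper_width: 0.0876
gripper_force: 0.0
```

```bash
python3 c.py 3; python3 -c "
import cv2
a=cv2.imread('pics/side3.png')[150:350,200:420];b=cv2.imread('pics/top3.png')[110:240,240:420]
import numpy as np
cv2.imwrite('pics/m3.png',np.hstack([cv2.resize(a,(440,400)),cv2.resize(b,(360,400))]))"
```

```text
17.95 [0.45294489 0.00457917 0.28174037] [-3.14063231e+00 -1.93504951e-03  1.74632393e-01] 0.08762811313994533
wrist bin_rim 0.85 [ 0.464 -0.12   0.115]
wrist dipper_grip 0.91 [ 0.495 -0.11   0.152]
wrist dipper_grip 0.62 [0.532 0.357 0.128]
wrist dipper_hook 0.83 [ 0.472 -0.118  0.108]
wrist dipper_hook 0.66 [0.522 0.366 0.078]
wrist dipper_hook 0.16 [ 0.556 -0.192  0.002]
wrist rim x_b 830 [-0.0057  0.      0.0113]
side bin_rim 0.69 [ 0.468 -0.115  0.107]
side dipper_grip 0.88 [0.537 0.356 0.13 ]
side dipper_grip 0.67 [0.203 0.317 0.127]
side dipper_grip 0.6 [ 0.494 -0.114  0.149]
side dipper_hook 0.95 [ 0.473 -0.117  0.108]
side dipper_hook 0.92 [0.527 0.365 0.076]
side dipper_hook 0.65 [0.835 0.004 0.075]
side rim x_b 246 [-0.0097 -0.0017  0.0146]
top bin_rim 0.97 [ 0.464 -0.114  0.11 ]
top dipper_grip 0.98 [0.208 0.315 0.134]
top dipper_grip 0.84 [0.533 0.359 0.126]
top dipper_grip 0.7 [ 0.475 -0.121  0.109]
top dipper_hook 0.82 [0.834 0.008 0.077]
top dipper_hook 0.72 [0.524 0.367 0.076]
top dipper_hook 0.6 [0.189 0.311 0.078]
top rim x_b 146 [-0.0104 -0.0014  0.0031]
```

View pics/m3.png

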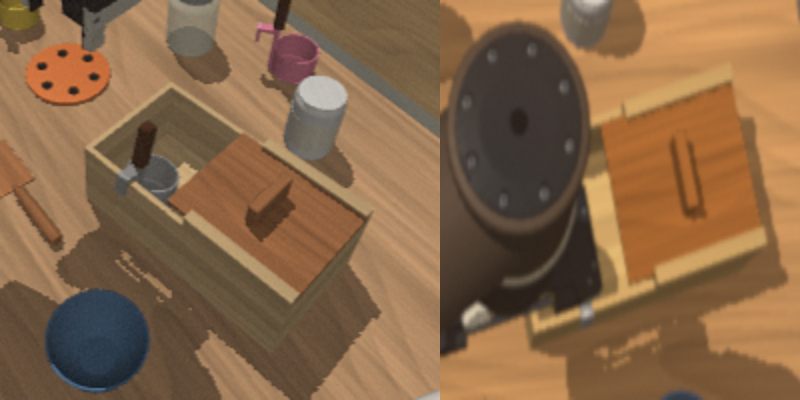

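```bash
python3 -c "
from h import *
T,im,d=snap('side','s4'); find('side',T,['dipper_hook','dipper_grip','lid_bar']); print(env.job_done())"
```

```text
side dipper_hook 0.9 [0.834 0.003 0.076]
side dipper_hook 0.78 [0.191 0.307 0.076]
side dipper_hook 0.73 [ 0.473 -0.117  0.108]
side dipper_grip 0.82 [ 0.495 -0.116  0.151]
side dipper_grip 0.77 [0.537 0.357 0.132]
side dipper_grip 0.73 [ 0.844 -0.012  0.124]
side lid_bar 0.55 [ 0.573 -0.262  0.136]
side lid_bar 0.53 [ 0.777 -0.16   0.003]
the job is handed in; nothing more can be done
None
```

I slid the lid open to its stop, hung the dipper over the front rim with its cup inside, and handed the job in at about 18 s. It hung steady between two looks, leaning about 0.18 rad with the hook about 8 mm inward of the rim's centre, both within limits; no verdict came back.

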